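# Pack finished machined parts into their fitted transport inserts

### The job

Pack the four finished aluminium parts from the felt mat into the foam-lined transport tray: lower each one, without dropping it, upright into the insert whose pocket is cut to its shape and size, so that it rests flat on the pocket's floor. Do not let the parts knock against one another, and leave the cup and the caliper where they are.

Things in the scene. Friction and masses are not known exactly. Their poses are not given: they have to be found in the camera images.
- ring_large_c (a point): Larger bearing ring: outside diameter 62 mm, bore 42 mm, 40 mm high, six small holes on top, 0.18 kg. Bare aluminium, upright on a fixed grey felt mat (3 mm thick), over 100 mm from its neighbours. Point at its centre, 20 mm above its underside. Grip its upper half across the outside, to keep the fingers above the insert.
- ring_small_c (a point): Smaller bearing ring: outside diameter 46 mm, bore 28 mm, 40 mm high, four small holes on top, 0.11 kg. Bare aluminium, upright on a fixed grey felt mat (3 mm thick), over 100 mm from its neighbours. Point at its centre, 20 mm above its underside. Grip its upper half across the outside, to keep the fingers above the insert.
- block_c (a point): Square bearing block: 58 x 58 mm, 40 mm high, upright bore of 36 mm, 0.25 kg; x, y point out of its flat sides; any quarter turn fits. Bare aluminium, upright on a fixed grey felt mat (3 mm thick), over 100 mm from its neighbours. Point at its centre, 20 mm above its underside. Grip its upper half across two opposite flat sides, to keep the fingers above the insert.
- clevis_c (a point): Clevis bracket, 50 mm high, 0.12 kg: foot 72 (x) by 40 (y) by 10 mm; two upright ears 30 mm long in x, 8 mm thick, outer faces 38 mm apart in y; a half turn fits too. Bare aluminium, upright on a fixed grey felt mat (3 mm thick), over 100 mm from its neighbours. Point at its centre, 25 mm above its underside. Grip its upper half across the ears (along y), to keep the fingers above the insert.
- insert_ring_large: Fixed black foam insert in the grey tray, 104 x 104 mm, 14 mm high; pocket round, 74 mm across, centred, 8 mm deep, blue floor. Origin: centre of its underside, 5 mm above the bench; x, y along its edges, z up; pocket floor at z 6 mm, top at 14 mm, tray rim 3 mm higher. Inserts are 105 mm apart, two by two. 6 mm of room all round the larger ring.
- insert_ring_small: Fixed black foam insert in the grey tray, 104 x 104 mm, 14 mm high; pocket round, 58 mm across, centred, 8 mm deep, blue floor. Origin: centre of its underside, 5 mm above the bench; x, y along its edges, z up; pocket floor at z 6 mm, top at 14 mm, tray rim 3 mm higher. Inserts are 105 mm apart, two by two. 6 mm of room all round the smaller ring.
- insert_block: Fixed black foam insert in the grey tray, 104 x 104 mm, 14 mm high; pocket square, 70 x 70 mm, sides along x and y, centred, 8 mm deep, blue floor. Origin: centre of its underside, 5 mm above the bench; x, y along its edges, z up; pocket floor at z 6 mm, top at 14 mm, tray rim 3 mm higher. Inserts are 105 mm apart, two by two. 6 mm of room all round the square bearing block.
- insert_clevis: Fixed black foam insert in the grey tray, 104 x 104 mm, 14 mm high; pocket oblong, 84 mm (x) by 52 mm (y), centred, 8 mm deep, blue floor. Origin: centre of its underside, 5 mm above the bench; x, y along its edges, z up; pocket floor at z 6 mm, top at 14 mm, tray rim 3 mm higher. Inserts are 105 mm apart, two by two. 6 mm of room all round the clevis's foot.
- cup: Bystander: empty white paper cup standing on the bench beyond the work, 66 mm across the rim, 68 mm high. Origin at the centre of its underside.
- caliper: Bystander: steel digital caliper with a black slide, 225 mm long, lying flat on the bench beyond the work. Origin at the middle of the beam, on the bench; x along the beam.
Not all that is in view belongs to the job. Leave any black look-alike of the part that bears ring_small_c alone.

How it is judged:
By the outcome, as a careful person would: the job done as asked, in the order asked, and still so for the second after the job is handed in, with the robot touching nothing.
It also fails if it takes over 104 s, if anything falls off the work surface, if the arm or the gripper's body presses on something with over 40 N, if the wrist force passes 120 N, or if a joint passes its speed limit or range.

### The arm

A 6-joint arm with a two-finger parallel gripper is mounted at the origin on the work surface. World frame = base frame: x ahead of the robot, y to its left, z up, the work surface at z = 0. Lengths are in m, angles in degrees, forces in N, time in s.
With the tool pointing down it reaches from about 0.4 to 0.825 m from the base axis. Payload 7 kg.
Tool frame: the origin (TCP) lies midway between the tips of the shut fingers; the grasp point (between the pads) lies 19 mm behind it; z points along the fingers, y is the line along which they close (so a half turn about z gives the same grasp; the last joint's range is limited). The gripper opens to 88 mm and grips with 3 to 60 N. Pads are 19 mm wide; open, the fingers measure 130 mm over their backs; the gripper's body (78 mm by 193 mm) begins 47 mm behind the grasp point.
Start: joints at [83.199, 20.546, 0.682, 0, -70.136, -16.507], TCP at [0.267, 0.62, 0.227] pointing down, gripper open.
Joint ranges: [-176.03, 176.03], [-82.01, 121.73], [-58.28, 71.71], [-173.87, 95.51], [-174.79, -0.11], [-173.66, 173.66]. Speed limits (degrees/s): [136.94, 136.94, 172.46, 180, 180, 180].

### API

Orientations are given as [roll, pitch, yaw] about the fixed x, y, z axes, in that order (R = Rz(yaw) Ry(pitch) Rx(roll)).
In Python, from plant import ctrl gives the robot as it stands.
- The arm moves only by the tool arm_command, never from a script. Its argument "steps" is a list of rows, each an object with "translation": the shift along the tool's x, y, z in mm, a list of three; "rotation": the turn, a rotation vector about the tool's x, y, z in units of 5 degrees (1.0 is 5 degrees), a list of three; "claw": the finger opening in mm, from 0 to 87.6. In form: [{"translation": [x, y, z], "rotation": [rx, ry, rz], "claw": claw}, ...]. A call has 1 to 5 rows; each row is the pose to reach, as a shift and turn from the pose commanded when the call began, along the tool's axes at that moment; what a row does not reach only later rows make up. A row lasts 1/10 s, in which the tool goes at most 50 mm and 8.59 degrees, less where a joint would pass 70% of its speed; a pose out of reach is approached as far as the arm can. A call with a gripper value outside its range is refused whole. The fingers move at their own pace and stop on an object; the grip force is fixed at half the most. Time passes only in rows, so rows that repeat a pose let the fingers close. It gives the time, the measured TCP pose, the force, the opening and the grip force at its end, in the units of the state.
- ctrl.get_obs(): the state, without advancing time (a new reading comes with each control period).
- ctrl.snapshot(name): name is "side" or "top"; returns (picture, depth): 384x512x3 uint8, red, green, blue; 384x512 float32, m along the optical axis (not along the pixel's ray), 0 where there is no reading.
- ctrl.calibration(name): a dict with "vertical_fov" (degrees; the focal length in pixels is half the picture's height over the tangent of half this angle, whatever the lens; pixels are square), "cx", "cy" (the principal point, pixels), "rvec" (rotation vector, rad) and "tvec" (3), from world to camera coordinates, as OpenCV has them. Camera axes: x right, y down, z forward; pixel columns grow to the right and rows downward; lengths in m; the calibration is good to about 2 mm. A picture is of the moment at which its call begins. calibration takes no time and is no camera call.
- ctrl.close_job(): hands the job in; it is judged then, once.
The state is a dict: "clock": time; "joint_pos": joint angles; "qvel": joint speeds; "tau": joint torques, N m; "tool_pos": TCP position; "orientation": TCP orientation; "force": force on the tool from outside, world axes, zero at the start; "moment": the same for the moment, N m; "opening": finger opening in m; "gripper_force": force on a finger pad.
Only numpy, scipy, OpenCV 4.12 (cv2) and the standard library are available. Lean on these libraries where they do the work, as an engineer would, in place of code of your own. Each camera call takes 0.05 s, during which the arm holds its last target. There are 200 camera calls.

## Working session

There is one attempt and no reset: what is moved stays moved. The work goes in short steps, Python scripts to look and compute and a tool call to move; the robot and the scene stay as the last step left them, time stands still between calls to the robot, and variables do not carry over. Pictures are saved under pics/ and viewed, at most 14 in all, crops included, and the job is handed in when it is done.

Besides the shell and the picture viewer there is one more tool, called after "Request:" as name(argument=value, ...) on one line, values as JSON. arm_command: Moves the arm, as the interface text tells. Its arguments: {"type":"object","properties":{"steps":{"type":"array"}},"required":["steps"]}

```bash
mkdir -p pics; ls
cat > h.py <<'E'
import numpy as np, cv2
from plant import ctrl
def cam(n):
    c=ctrl.calibration(n); f=192/np.tan(np.radians(c["vertical_fov"])/2)
    K=np.array([[f,0,c["cx"]],[0,f,c["cy"]],[0,0,1]]); R=cv2.Rodrigues(np.array(c["rvec"],float))[0]; t=np.array(c["tvec"],float).ravel()
    return K,R,t,c
def ray(n,uv,z):
    K,R,t,c=cam(n); uv=np.atleast_2d(np.array(uv,float))
    d=np.c_[(uv-K[:2,2])/K[0,0],np.ones(len(uv))]@R; o=-R.T@t
    return o+d*((z-o[2])/d[:,2])[:,None]
def cloud(n,dep):
    K,R,t,c=cam(n); v,u=np.mgrid[:384,:512]
    p=np.stack([(u-K[0,2])/K[0,0]*dep,(v-K[1,2])/K[0,0]*dep,dep],-1)
    return (p-t)@R
def save(name,im): cv2.imwrite(f"pics/{name}.png",im[...,::-1])
E
python3 - <<'E'
from h import *
for n in("top","side"):
    im,d=ctrl.snapshot(n); save(n+"0",im); np.savez(n+"0",im=im,d=d); K,R,t,c=cam(n); print(c, -R.T@t)
print(ctrl.get_obs())
E
```

```text
pics
{'vertical_fov': 51.37607177476738, 'cx': 255.91284733296484, 'cy': 193.88427243756897, 'rvec': array([ 2.18061437, -2.2259026 ,  0.07363385]), 'tvec': array([-0.05078293,  0.64621882,  1.04588733])} [ 0.59118462 -0.04654829  1.07814284]
{'vertical_fov': 45.29530034682466, 'cx': 259.7470273093859, 'cy': 193.30925205073407, 'rvec': array([ 2.40257885, -0.44418147,  0.15631325]), 'tvec': array([-0.62777626,  0.16811473,  1.06645046])} [ 0.39092555 -0.75080502  0.91823266]
{'clock': 0.1, 'joint_pos': array([ 8.31996625e+01,  2.05877854e+01,  6.39295929e-01, -1.70179505e-02,
       -7.01369970e+01, -1.65061707e+01]), 'qvel': array([ 0.00770114, -0.08413   ,  0.1405352 , -0.03485872, -0.00019522,
        0.00789411]), 'tau': array([-1.65224534e-03, -5.84161556e+01,  2.93751276e+01,  7.01545089e+00,
        1.02297086e-02, -4.03085846e-05]), 'tool_pos': array([0.26692713, 0.61949978, 0.22571559]), 'orientation': array([ 1.79913491e+02, -8.95090027e-03, -2.33122957e+01]), 'force': array([-0.62149492,  0.09923002,  0.29825509]), 'moment': array([-0.00428972, -0.00845672, -0.0199085 ]), 'gripper_force': 0.0, 'opening': 0.08765208856128906}
```

View pics/top0.png

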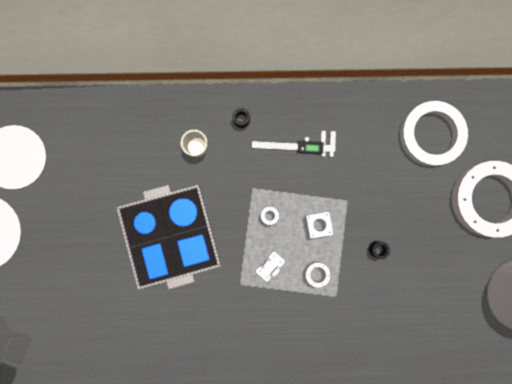

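View pics/side0.png

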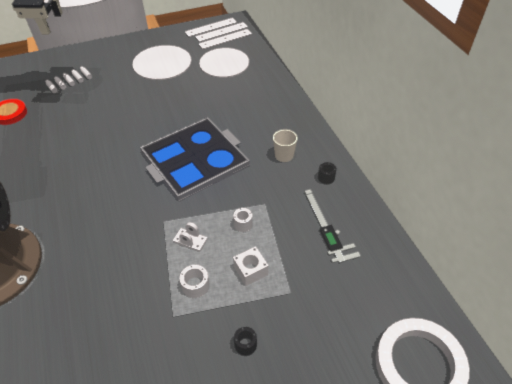

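Top view: the silver candidates on the mat are the small ring at (270,216), block (319,225), large ring (318,275) and clevis (270,267). The look-alikes are the black rings at (241,118) and (378,250), which I leave alone. The large white rings and discs at the edges are not part of the job. Pockets are small round (145,223), large round (183,213), square (194,251) and oblong (154,262). The cup is at (194,145) and the caliper at (295,146).

```bash
cat > m.py <<'E'
from h import *
def parts(tag="0"):
    z=np.load(f"top{tag}.npz"); P=cloud("top",z["d"]); im=z["im"]
    return im,z["d"],P
E
python3 - <<'E'
from m import *
im,d,P=parts()
print("bench z",P[330,150:350:50,2],"mat z",P[240,[258,290,335],2])
crop=cv2.resize(im[180:305,110:355],None,fx=3.2,fy=3.2,interpolation=cv2.INTER_CUBIC); save("crop0",crop)
for n,(u,v),h in(("rs",(270,216),.043),("bl",(319,225),.043),("rl",(318,275),.043),("cl",(270,267),.053)):
    w=P[v-20:v+21,u-20:u+21]; m=(w[...,2]>h-.012)
    zs=w[...,2][m]; q=w[m]
    uv=np.argwhere(m)[:,::-1]+[u-20,v-20]
    rect=cv2.minAreaRect(ray("top",uv,h)[:,:2].astype(np.float32)*1000)
    print(n,m.sum(),"z",np.median(zs).round(4),zs.max().round(4),"rect",rect)
hsv=cv2.cvtColor(im,cv2.COLOR_RGB2HSV); b=cv2.inRange(hsv,(95,150,80),(130,255,255))
cs,_=cv2.findContours(b,cv2.RETR_EXTERNAL,cv2.CHAIN_APPROX_NONE)
for c in cs:
    if cv2.contourArea(c)<100: continue
    w=(ray("top",c.reshape(-1,2),.011)[:,:2]*1000).astype(np.float32); print("pocket",c.reshape(-1,2).mean(0).round(),cv2.contourArea(w),cv2.minAreaRect(w))
# side view
S=np.load("side0.npz"); Q=cloud("side",S["d"]); ims=S["im"]
hs=cv2.cvtColor(ims,cv2.COLOR_RGB2HSV); b=cv2.inRange(hs,(95,150,80),(130,255,255))
cs,_=cv2.findContours(b,cv2.RETR_EXTERNAL,cv2.CHAIN_APPROX_NONE)
for c in cs:
    if cv2.contourArea(c)<100: continue
    w=(ray("side",c.reshape(-1,2),.011)[:,:2]*1000).astype(np.float32); print("side pocket",cv2.minAreaRect(w))
for n,(u,v),h in(("rs",(243,216),.043),("bl",(251,263),.043),("rl",(194,278),.043),("cl",(190,236),.053)):
    w=Q[v-24:v+25,u-24:u+25]; m=abs(w[...,2]-h)<.006
    print("side",n,m.sum(),cv2.minAreaRect(w[m][:,:2].astype(np.float32)*1000))
E
```

```text
bench z [0.0028416  0.0003685  0.00042364 0.00394014] mat z [0.00235278 0.0034147  0.00452061]
rs 160 z 0.0436 1.0781 rect ((585.7962646484375, -100.07035064697266), (74.72889709472656, 87.1264877319336), 22.411136627197266)
bl 383 z 0.0431 1.0781 rect ((559.5359497070312, -224.50425720214844), (62.022430419921875, 60.23834991455078), 8.218714714050293)
rl 280 z 0.043 1.0781 rect ((442.2806701660156, -223.37179565429688), (62.97364044189453, 81.62178039550781), 50.19618606567383)
cl 89 z 0.0512 1.0781 rect ((445.5781555175781, -88.23855590820312), (94.82443237304688, 79.42073059082031), 84.10661315917969)
pocket [154. 261.] 4422.435463840608 ((473.6035461425781, 208.23648071289062), (87.29397583007812, 54.79173278808594), 14.529291152954102)
pocket [193. 250.] 4976.217446766794 ((499.4459533691406, 106.16177368164062), (73.61652374267578, 73.1435546875), 14.439702033996582)
pocket [144. 222.] 2681.003615227528 ((576.603759765625, 234.632568359375), (58.37588119506836, 58.31259536743164), 88.8069839477539)
pocket [183. 212.] 4336.7057031635195 ((601.0652465820312, 133.65151977539062),
[... 271 characters left out ...]
.85872650146484)
side pocket ((475.36553955078125, 206.790283203125), (83.79607391357422, 48.38941192626953), 14.48935317993164)
side pocket ((577.2691650390625, 233.13580322265625), (52.84148025512695, 51.7411994934082), 16.455547332763672)
side rs 169 ((587.4990844726562, -101.84955596923828), (44.65373229980469, 43.45614242553711), 70.48566436767578)
side bl 475 ((561.1401977539062, -230.85394287109375), (59.203556060791016, 61.831485748291016), 8.678922653198242)
side rl 348 ((432.31707763671875, -223.46632385253906), (60.10871505737305, 62.09099197387695), 24.60796546936035)
side cl 72 ((453.3338928222656, -102.63882446289062), (38.83262634277344, 23.255929946899414), 48.66416549682617)
```

View pics/crop0.png

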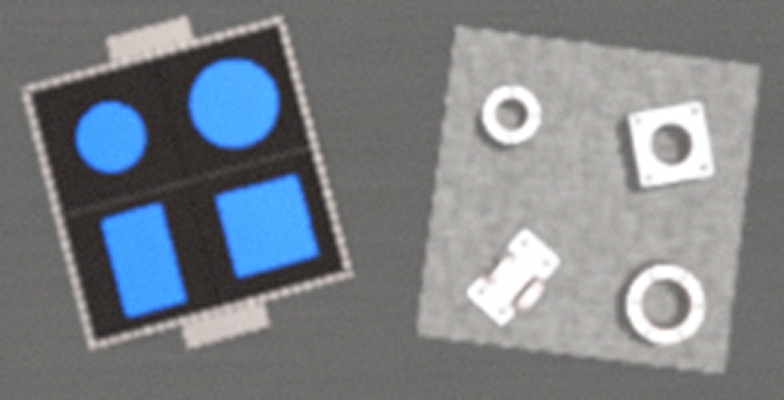

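The crop confirms four holes on the small ring's top (511,115) and more on the large ring (665,304). The clevis is at (513,277) with its foot running from lower left to upper right, and the ears are mid-foot. I'll re-measure with invalid depth removed.

Run:
```python
from m import *
im,d,P=parts()
g=cv2.cvtColor(im,cv2.COLOR_RGB2GRAY); print("gray mat",g[240,258])
def comp(m,u,v):
    return m
for n,(u,v),h in(("rs",(270,216),.043),("bl",(319,225),.043),("rl",(318,275),.043),("cl",(270,267),.053)):
    s=np.s_[v-20:v+21,u-20:u+21]; w=P[s]; 
    m=(w[...,2]>h-.008)&(w[...,2]<h+.01)&(d[s]>0)
    print(n,"depth",m.sum(),cv2.minAreaRect(w[m][:,:2].astype(np.float32)*1000),"bias z",np.median(w[m][:,2]-h).round(4))
    b=(g[s]>185).astype(np.uint8); cs,_=cv2.findContours(b,0,1); c=max(cs,key=cv2.contourArea).reshape(-1,2)+[u-20,v-20]
    X=(ray("top",c,.013 if n=="cl" else h)[:,:2]*1000).astype(np.float32); print("   bright",cv2.minAreaRect(X),cv2.minEnclosingCircle(X))
    if n=="cl":
        m=(w[...,2]<.018)&(w[...,2]>.0095)&(d[s]>0); X=(w[m][:,:2]*1000).astype(np.float32)
        print("   foot",m.sum(),cv2.minAreaRect(X),X.mean(0))
c=cv2.resize(im[245:290,245:295],None,fx=8,fy=8,interpolation=cv2.INTER_CUBIC)
z=np.load("side0.npz")["im"]; e=cv2.resize(z[215:260,165:215],None,fx=8,fy=8,interpolation=cv2.INTER_CUBIC)
save("cl0",np.hstack([c,e]))
```

```text
gray mat 170
rs depth 150 ((588.2506103515625, -96.46990966796875), (41.764339447021484, 41.54140090942383), 88.6762466430664) bias z 0.0006
   bright ((588.2260131835938, -98.98886108398438), (46.68494415283203, 46.58222579956055), 88.77779388427734) ((588.1871337890625, -98.9728775024414), 24.582515716552734)
bl depth 373 ((561.4983520507812, -225.15476989746094), (58.11677169799805, 58.79143142700195), 8.785248756408691) bias z 0.0001
   bright ((561.0568237304688, -227.6622772216797), (63.79119873046875, 63.788692474365234), 8.785841941833496) ((560.92236328125, -226.81991577148438), 41.2713623046875)
rl depth 268 ((433.64666748046875, -217.06906127929688), (60.718868255615234, 58.47747802734375), 44.02556228637695) bias z 0.0
   bright ((431.3226013183594, -219.20913696289062), (62.05177307128906, 61.28877258300781), 88.64065551757812) ((432.09002685546875, -219.3510284423828), 32.46836853027344)
cl depth 77 ((454.4268798828125, -96.37931823730469), (37.66280746459961, 27.618776321411133), 47.129173278808594) bias z -0.002
   bright ((451.5215759277344, -100.09068298339844), (49.60885238647461, 76.83647155761719), 45.62473678588867) ((452.744384765625, -97.93175506591797), 41.23234558105469)
   foot 325 ((454.16595458984375, -96.40402221679688), (56.83668518066406, 77.66717529296875), 63.47029113769531) [454.5727  -96.54709]
```

View pics/cl0.png

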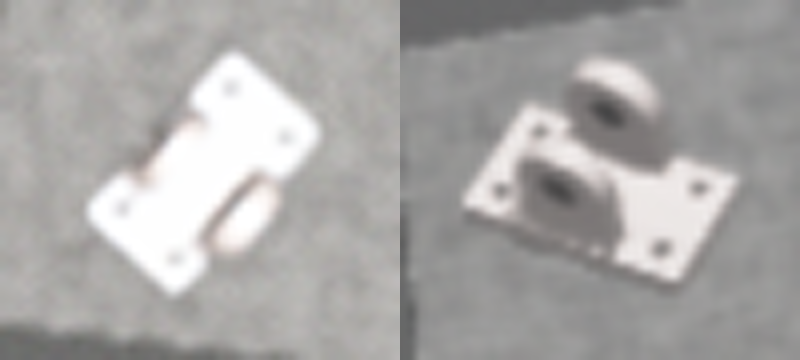

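```bash
cat > go.py <<'E'
import sys
from h import *
from scipy.spatial.transform import Rotation as Ro
o=ctrl.get_obs(); x,y,z,yaw=map(float,sys.argv[1:5])
R=Ro.from_euler("xyz",o["orientation"],degrees=True); p=o["tool_pos"]*1000
G=Ro.from_euler("xyz",[180,0,yaw],degrees=True)
print("t",o["clock"],"pos",p.round(1),"rpy",o["orientation"].round(1),"q",o["joint_pos"].round(0),"F",o["force"].round(1),"open",round(o["opening"]*1000,1),"grip",round(o["gripper_force"],1))
print("translation",R.inv().apply(np.array([x,y,z])-p).round(1),"rotation",((R.inv()*G).as_rotvec(degrees=True)/5).round(2))
E
python3 go.py 588 -100 140 -23.3
python3 - <<'E'
from h import *
c=np.array([[232,50],[320,132],[175,298],[87,212]])/8+245-.45
X=ray("top",c,.013)*1000; print("clevis",X.mean(0),np.degrees(np.arctan2(*(X[0]+X[1]-X[2]-X[3])[[1,0]])),np.linalg.norm(X[0]-X[1]),np.linalg.norm(X[1]-X[2]))
c=np.array([[532-400,103],[740-400,178],[682-400,285],[462-400,208]])/8+[165,215]-.45
X=ray("side",c,.013)*1000; print("clevis side",X.mean(0),np.degrees(np.arctan2(*(X[1]+X[2]-X[0]-X[3])[[1,0]])),np.linalg.norm(X[0]-X[1]),np.linalg.norm(X[1]-X[2]))
E
```

```text
t 0.1 pos [266.9 619.5 225.7] rpy [179.9  -0.  -23.3] q [ 83.  21.   1.  -0. -70. -17.] F [-0.6  0.1  0.3] open 87.7 grip 0.0
translation [579.6 533.6  86.6] rotation [ 0.02 -0.   -0.  ]
clevis [452.81386427 -97.41868638  13.        ] -43.03384540630265 39.770168908760205 72.64252444646273
clevis side [ 454.69258471 -102.72391676   13.        ] -43.42252055878009 71.03613796462852 40.493783260887476
```

Request:
arm_command(steps=[{"translation":[580,534,85],"rotation":[0,0,0],"claw":87},{"translation":[580,534,85],"rotation":[0,0,0],"claw":87},{"translation":[580,534,85],"rotation":[0,0,0],"claw":87},{"translation":[580,534,85],"rotation":[0,0,0],"claw":87},{"translation":[580,534,85],"rotation":[0,0,0],"claw":87}])

```text
clock: 0.6
tool_pos: [0.3687, 0.3909, 0.1994]
orientation: [180.0, 0.0, -23.3]
force: [2.1, 0.6, -1.0]
opening: 0.0871
gripper_force: 0.0
```

```bash
python3 go.py 588 -100 140 -23.3
```

```text
t 0.6 pos [368.7 390.9 199.4] rpy [180.    0.  -23.3] q [ 68.   9. -19.  -0. -62.  -1.] F [ 2.1  0.6 -1. ] open 87.1 grip 0.0
translation [395.5 364.2  59.4] rotation [0. 0. 0.]
```

Request:
arm_command(steps=[{"translation":[395,364,59],"rotation":[0,0,0],"claw":87},{"translation":[395,364,59],"rotation":[0,0,0],"claw":87},{"translation":[395,364,59],"rotation":[0,0,0],"claw":87},{"translation":[395,364,59],"rotation":[0,0,0],"claw":87},{"translation":[395,364,59],"rotation":[0,0,0],"claw":87}])

```text
clock: 1.1
tool_pos: [0.4699, 0.164, 0.1723]
orientation: [-180.0, -0.0, -23.3]
force: [0.7, -0.7, -0.3]
opening: 0.0874
gripper_force: 0.0
```

```bash
python3 go.py 588 -100 140 -23.3
```

```text
t 1.1 pos [469.9 164.  172.3] rpy [-180.    -0.   -23.3] q [ 42.   6. -26.  -0. -58.  25.] F [ 0.7 -0.7 -0.3] open 87.4 grip 0.0
translation [212.9 195.8  32.3] rotation [-0. -0.  0.]
```

Request:
arm_command(steps=[{"translation":[213,196,32],"rotation":[0,0,0],"claw":87},{"translation":[213,196,32],"rotation":[0,0,0],"claw":87},{"translation":[213,196,32],"rotation":[0,0,0],"claw":87},{"translation":[213,196,32],"rotation":[0,0,0],"claw":87},{"translation":[213,196,32],"rotation":[0,0,0],"claw":87}])

```text
clock: 1.6
tool_pos: [0.5713, -0.0629, 0.1446]
orientation: [180.0, 0.0, -23.3]
force: [0.9, 1.9, 0.3]
opening: 0.0869
gripper_force: 0.0
```

```bash
python3 go.py 588 -100 140 -23.3
```

```text
t 1.6 pos [571.3 -62.9 144.6] rpy [180.    0.  -23.3] q [ 13.  15. -19.  -0. -56.  53.] F [0.9 1.9 0.3] open 86.9 grip 0.0
translation [30.  27.4  4.6] rotation [ 0.  0. -0.]
```

Request:
arm_command(steps=[{"translation":[30,27,5],"rotation":[0,0,0],"claw":87},{"translation":[30,27,45],"rotation":[0,0,0],"claw":87},{"translation":[30,27,85],"rotation":[0,0,0],"claw":87},{"translation":[30,27,85],"rotation":[0,0,0],"claw":87},{"translation":[30,27,85],"rotation":[0,0,0],"claw":87}])

```text
clock: 2.1
tool_pos: [0.5876, -0.0977, 0.0601]
orientation: [179.9, 0.1, -23.3]
force: [0.5, -0.5, 1.3]
opening: 0.0869
gripper_force: 0.0
```

```bash
python3 go.py 588 -100 18 -23.3
python3 - <<'E'
from h import *
a,_=ctrl.snapshot("side"); b,_=ctrl.snapshot("top")
f=lambda i,u,v:cv2.resize(i[v-40:v+40,u-40:u+40],None,fx=5,fy=5,interpolation=cv2.INTER_CUBIC)
p=ctrl.get_obs()["tool_pos"]
for n,i in(("side",a),("top",b)):
    K,R,t,c=cam(n); q=K@(R@p+t); q=q[:2]/q[2]; print(n,q)
    cv2.circle(i,tuple(q.round().astype(int).tolist()),1,(255,0,0),-1)
save("n1",np.hstack([f(a,243,205),f(b,270,216)]))
E
```

```text
t 2.1 pos [587.6 -97.7  60.1] rpy [ 1.799e+02  1.000e-01 -2.330e+01] q [  9.  22. -21.   0. -47.  57.] F [ 0.5 -0.5  1.3] open 86.9 grip 0.0
translation [ 1.3  1.9 42.1] rotation [0.02 0.02 0.  ]
side [241.76027375 208.21569801]
top [269.68501674 214.58899354]
```

View pics/n1.png

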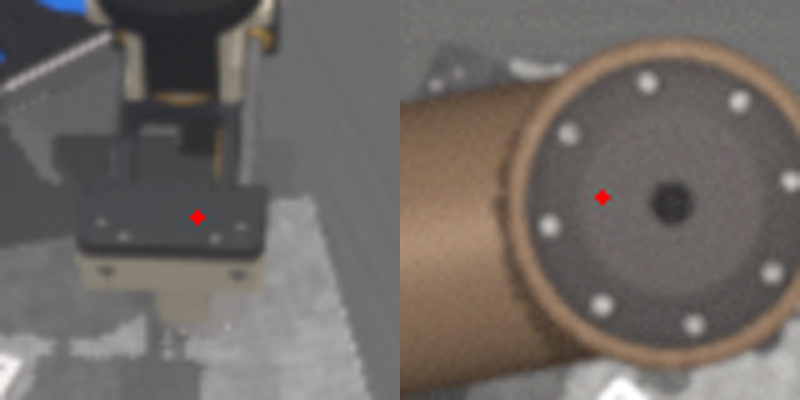

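The wrist hides the ring in both views, so I'll descend and judge the grasp by the opening, which should be 46 mm.

Request:
arm_command(steps=[{"translation":[1,2,20],"rotation":[0,0,0],"claw":87},{"translation":[1,2,42],"rotation":[0,0,0],"claw":87},{"translation":[1,2,42],"rotation":[0,0,0],"claw":87},{"translation":[1,2,42],"rotation":[0,0,0],"claw":40},{"translation":[1,2,42],"rotation":[0,0,0],"claw":40}])

```text
clock: 2.7
tool_pos: [0.5893, -0.0995, 0.0201]
orientation: [-179.9, -0.2, -23.3]
force: [0.3, -1.3, 0.1]
opening: 0.0762
gripper_force: 0.0
```

Request:
arm_command(steps=[{"translation":[0,0,0],"rotation":[0,0,0],"claw":35},{"translation":[0,0,0],"rotation":[0,0,0],"claw":35},{"translation":[0,0,0],"rotation":[0,0,0],"claw":35},{"translation":[0,0,0],"rotation":[0,0,0],"claw":35},{"translation":[0,0,0],"rotation":[0,0,0],"claw":35}])

```text
clock: 3.2
tool_pos: [0.588, -0.0999, 0.0182]
orientation: [180.0, -0.0, -23.3]
force: [-0.7, 0.8, 2.7]
opening: 0.0439
gripper_force: 30.0
```

Request:
arm_command(steps=[{"translation":[0,0,-10],"rotation":[0,0,0],"claw":35},{"translation":[0,0,-30],"rotation":[0,0,0],"claw":35},{"translation":[0,0,-60],"rotation":[0,0,0],"claw":35},{"translation":[0,0,-95],"rotation":[0,0,0],"claw":35},{"translation":[0,0,-122],"rotation":[0,0,0],"claw":35}])

```text
clock: 3.7
tool_pos: [0.5882, -0.0999, 0.1425]
orientation: [-180.0, -0.1, -23.3]
force: [0.5, -0.2, -0.9]
opening: 0.0439
gripper_force: 30.0
```

```bash
python3 go.py 575 235 140 -75.5;  python3 - <<'E'
from h import *
a,d=ctrl.snapshot("side"); save("n2",cv2.resize(a[110:270,150:330],None,fx=4,fy=3.7,interpolation=cv2.INTER_CUBIC))
E
```

```text
t 3.7 pos [588.2 -99.9 142.5] rpy [-1.80e+02 -1.00e-01 -2.33e+01] q [  9.  17. -16.   0. -57.  58.] F [ 0.5 -0.2 -0.9] open 43.9 grip 30.0
translation [-144.6 -302.4    2.5] rotation [-1.000e-02 -1.000e-02  1.044e+01]
```

View pics/n2.png

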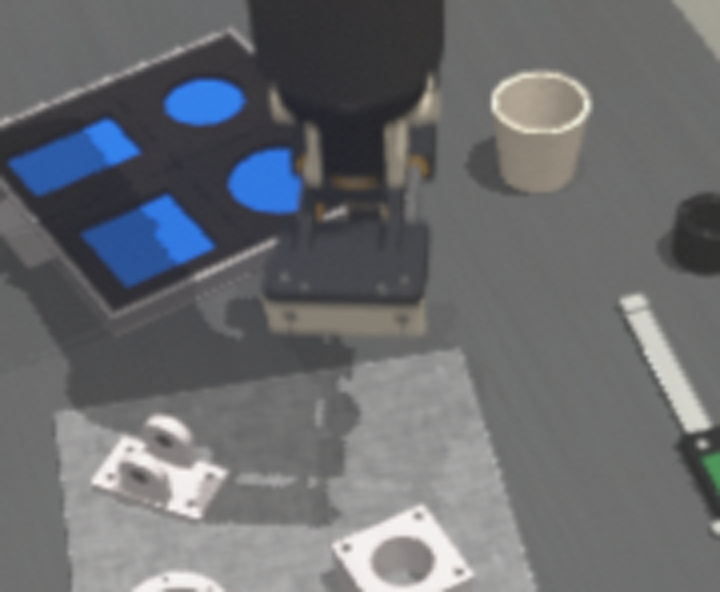

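The ring has left the mat: its old spot near (372,392) is bare, and it sits hidden behind the gripper body. I'll carry it to the tray with the narrow side facing the side camera and check it there.

Request:
arm_command(steps=[{"translation":[-18,-36,2],"rotation":[0,0,1.2],"claw":35},{"translation":[-36,-74,2],"rotation":[0,0,2.6],"claw":35},{"translation":[-55,-115,2],"rotation":[0,0,4.0],"claw":35},{"translation":[-74,-155,2],"rotation":[0,0,5.4],"claw":35},{"translation":[-93,-195,2],"rotation":[0,0,6.8],"claw":35}])

```text
clock: 4.25
tool_pos: [0.5793, 0.1177, 0.1385]
orientation: [-180.0, 0.0, -57.6]
force: [0.9, 0.4, -1.0]
opening: 0.0435
gripper_force: 30.0
```

```bash
python3 go.py 575 235 120 -75.5
```

```text
t 4.25 pos [579.3 117.7 138.5] rpy [-180.     0.   -57.6] q [ 30.  17. -17.  -0. -56.   2.] F [ 0.9  0.4 -1. ] open 43.5 grip 30.0
translation [-101.4  -59.2   18.5] rotation [-0.    0.    3.58]
```

Request:
arm_command(steps=[{"translation":[-35,-20,6],"rotation":[0,0,1.3],"claw":35},{"translation":[-70,-40,12],"rotation":[0,0,2.6],"claw":35},{"translation":[-101,-59,18],"rotation":[0,0,3.58],"claw":35},{"translation":[-101,-59,45],"rotation":[0,0,3.58],"claw":35},{"translation":[-101,-59,70],"rotation":[0,0,3.58],"claw":35}])

```text
clock: 4.75
tool_pos: [0.5747, 0.2346, 0.0677]
orientation: [-179.9, 0.0, -75.1]
force: [0.3, 0.6, -1.1]
opening: 0.0435
gripper_force: 30.0
```

```bash
python3 go.py 575 235 26 -75.5;  python3 - <<'E'
from h import *
o=ctrl.get_obs(); a,d=ctrl.snapshot("side"); np.savez("s3",im=a,d=d); K,R,t,c=cam("side")
q=K@(R@o["tool_pos"]+t); q=(q[:2]/q[2]).round().astype(int); print(q)
u,v=q; save("n3",cv2.resize(a[v-50:v+45,u-60:u+60],None,fx=6,fy=6,interpolation=cv2.INTER_CUBIC))
E
```

```text
t 4.75 pos [574.7 234.6  67.7] rpy [-179.9    0.   -75.1] q [ 40.  24. -18.  -0. -49. -25.] F [ 0.3  0.6 -1.1] open 43.5 grip 30.0
translation [-0.3 -0.4 41.7] rotation [-0.01  0.01  0.08]
[197 122]
```

View pics/n3.png

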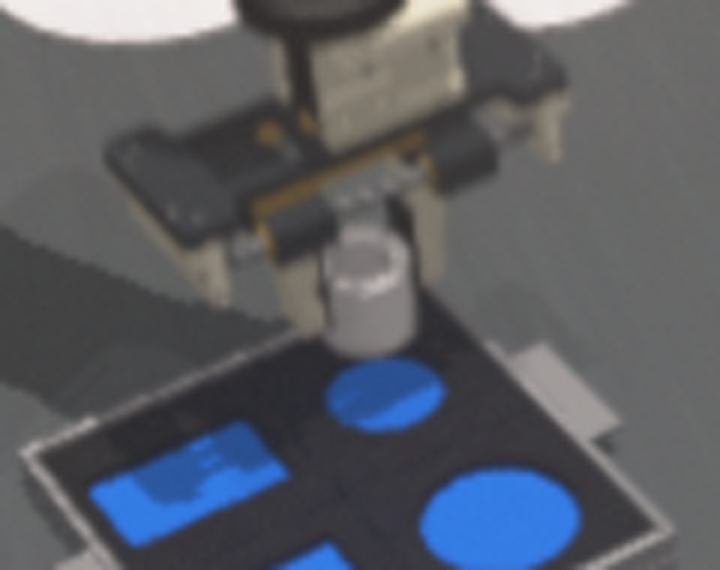

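Ring held upright at crop (370,300), with the small pocket at (385,395) directly below. I'll fit its outer wall from depth to get the offset in the grip.

```bash
cat > fit.py <<'E'
from h import *
from scipy.optimize import least_squares
def ringfit(f,r,zb,zt,c0):
    z=np.load(f); P=cloud("side",z["d"]).reshape(-1,3)*1000
    m=(z["d"].ravel()>0)&(P[:,2]>zb+6)&(P[:,2]<zt-20)&(np.hypot(P[:,0]-c0[0],P[:,1]-c0[1])<r+14)
    q=P[m]; s=least_squares(lambda c:np.hypot(q[:,0]-c[0],q[:,1]-c[1])-r,c0,loss="soft_l1")
    return len(q),s.x,np.median(abs(s.fun))
E
python3 - <<'E'
from fit import *
p=ctrl.get_obs()["tool_pos"]*1000; print(p,ringfit("s3.npz",23,p[2]-15,p[2]+25,p[:2]))
S=np.load("s3.npz"); K,R,t,c=cam("side")
b=cv2.inRange(cv2.cvtColor(S["im"],cv2.COLOR_RGB2HSV),(95,150,60),(130,255,255)); cs,_=cv2.findContours(b,0,1)
for c in cs:
    if cv2.contourArea(c)>80: print("pocket",cv2.minAreaRect((ray("side",c.reshape(-1,2),.011)[:,:2]*1000).astype(np.float32)))
# outer ring outline in image, laterals
E
```

```text
[572.17740124 232.46215347  62.98232753] (61, array([574.17433779, 232.67811422]), np.float64(1.1181439724313336))
pocket ((501.21441650390625, 105.26222229003906), (70.11898040771484, 66.2383041381836), 14.559667587280273)
pocket ((602.8548583984375, 130.8073272705078), (68.10895538330078, 69.67530822753906), 34.942420959472656)
pocket ((474.6139221191406, 206.3076171875), (82.8350601196289, 48.14558029174805), 13.815285682678223)
pocket ((577.80126953125, 230.60031127929688), (46.488189697265625, 52.82999801635742), 68.84949493408203)
```

```bash
python3 go.py 575 235 26 -75.5
```

```text
t 4.8 pos [572.2 232.5  63. ] rpy [ 1.797e+02 -1.000e-01 -7.520e+01] q [ 40.  24. -18.  -0. -49. -25.] F [-1.5 -0.8 -5.4] open 43.9 grip 30.0
translation [-1.8 -3.6 37. ] rotation [ 0.06 -0.01  0.06]
```

Request:
arm_command(steps=[{"translation":[0,0,0],"rotation":[0,0,0],"claw":35},{"translation":[0,0,0],"rotation":[0,0,0],"claw":35}])

```text
clock: 5.0
tool_pos: [0.5755, 0.233, 0.0692]
orientation: [-179.9, -0.0, -75.2]
force: [1.1, -0.5, -1.1]
opening: 0.0439
gripper_force: 30.0
```

```bash
python3 go.py 575 235 26 -75.5
```

```text
t 5.0 pos [575.5 233.   69.2] rpy [-179.9   -0.   -75.2] q [ 40.  23. -17.   0. -49. -25.] F [ 1.1 -0.5 -1.1] open 43.9 grip 30.0
translation [-2.   0.  43.2] rotation [-0.01 -0.    0.06]
```

Request:
arm_command(steps=[{"translation":[-1,1,15],"rotation":[0,0,0],"claw":35},{"translation":[-1,1,30],"rotation":[0,0,0],"claw":35},{"translation":[-1,1,38],"rotation":[0,0,0],"claw":35},{"translation":[-1,1,40],"rotation":[0,0,0],"claw":35},{"translation":[-1,1,41],"rotation":[0,0,0],"claw":35}])

```text
clock: 5.5
tool_pos: [0.5742, 0.2338, 0.0278]
orientation: [-179.9, 0.0, -75.2]
force: [0.0, 0.3, -0.9]
opening: 0.0436
gripper_force: 30.0
```

Request:
arm_command(steps=[{"translation":[0,0,0.5],"rotation":[0,0,0],"claw":35},{"translation":[0,0,1],"rotation":[0,0,0],"claw":35},{"translation":[0,0,1],"rotation":[0,0,0],"claw":35}])

```text
clock: 5.8
tool_pos: [0.5738, 0.2338, 0.0264]
orientation: [-180.0, 0.0, -75.2]
force: [-0.2, 0.4, -1.0]
opening: 0.0437
gripper_force: 30.0
```

Request:
arm_command(steps=[{"translation":[0,-2,0],"rotation":[0,0,0],"claw":35},{"translation":[0,-2,0.5],"rotation":[0,0,0],"claw":35},{"translation":[0,-2,1],"rotation":[0,0,0],"claw":35},{"translation":[0,-2,1],"rotation":[0,0,0],"claw":35}])

```text
clock: 6.2
tool_pos: [0.5759, 0.2343, 0.0262]
orientation: [-179.9, 0.0, -75.2]
force: [-2.9, -0.5, 7.9]
opening: 0.0439
gripper_force: 30.0
```

Contact with the floor (force +8 N). Releasing.

Request:
arm_command(steps=[{"translation":[0,0,0],"rotation":[0,0,0],"claw":60},{"translation":[0,0,0],"rotation":[0,0,0],"claw":70},{"translation":[0,0,0],"rotation":[0,0,0],"claw":70},{"translation":[0,0,0],"rotation":[0,0,0],"claw":70},{"translation":[0,0,0],"rotation":[0,0,0],"claw":70}])

```text
clock: 6.7
tool_pos: [0.5755, 0.2341, 0.0248]
orientation: [180.0, -0.0, -75.2]
force: [0.0, -0.3, -0.3]
opening: 0.0697
gripper_force: 0.0
```

Request:
arm_command(steps=[{"translation":[0,0,-10],"rotation":[0,0,0],"claw":70},{"translation":[0,0,-30],"rotation":[0,0,0],"claw":70},{"translation":[0,0,-70],"rotation":[0,0,0],"claw":70},{"translation":[0,0,-115],"rotation":[0,0,0],"claw":87},{"translation":[0,0,-115],"rotation":[0,0,0],"claw":87}])

```text
clock: 7.2
tool_pos: [0.5791, 0.2361, 0.1478]
orientation: [-179.4, 0.2, -75.1]
force: [0.2, 1.2, -0.2]
opening: 0.0811
gripper_force: 0.0
```

```bash
python3 go.py 561 -228 140 -81.3
```

```text
t 7.2 pos [579.1 236.1 147.8] rpy [-179.4    0.2  -75.1] q [ 40.  19. -13.   0. -58. -25.] F [ 0.2  1.2 -0.2] open 81.1 grip 0.0
translation [443.9 136.7   5. ] rotation [-0.13  0.04  1.23]
```

Request:
arm_command(steps=[{"translation":[443,134,0],"rotation":[0,0,1.2],"claw":87},{"translation":[443,134,0],"rotation":[0,0,1.2],"claw":87},{"translation":[443,134,0],"rotation":[0,0,1.2],"claw":87},{"translation":[443,134,0],"rotation":[0,0,1.2],"claw":87},{"translation":[443,134,0],"rotation":[0,0,1.2],"claw":87}])

```text
clock: 7.7
tool_pos: [0.5665, -0.0174, 0.1409]
orientation: [-179.9, 0.0, -81.2]
force: [1.4, 0.2, -0.6]
opening: 0.0868
gripper_force: 0.0
```

```bash
python3 go.py 561 -228 140 -81.3
python3 - <<'E'
from h import *
im,d=ctrl.snapshot("top"); np.savez("top1",im=im,d=d); s,e=ctrl.snapshot("side"); np.savez("side1",im=s,d=e)
save("n4",np.hstack([cv2.resize(im[180:300,110:220],None,fx=3.6,fy=4,interpolation=cv2.INTER_CUBIC),cv2.resize(s[105:205,130:260],None,fx=3,fy=4.8,interpolation=cv2.INTER_CUBIC)]))
E
```

```text
t 7.7 pos [566.5 -17.4 140.9] rpy [-179.9    0.   -81.2] q [ 18.  14. -20.   0. -55.  -9.] F [ 1.4  0.2 -0.6] open 86.8 grip 0.0
translation [207.2  37.7   0.9] rotation [-0.02  0.    0.03]
```

View pics/n4.png

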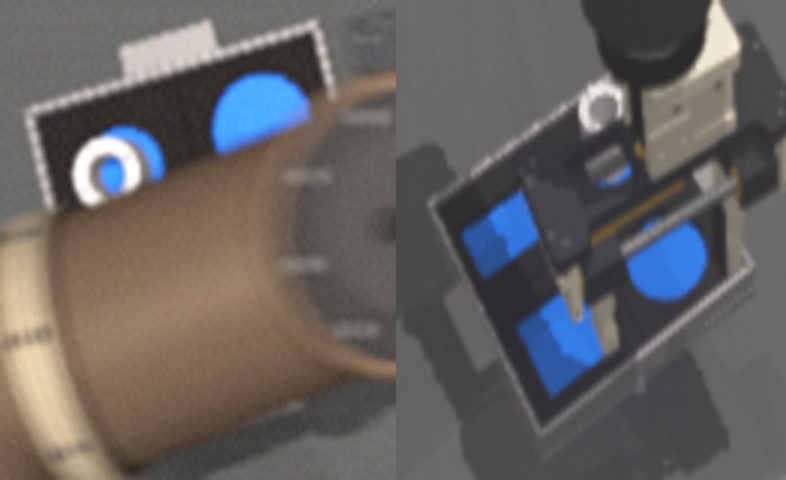

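Run:
```python
from fit import *
z=np.load("top1.npz"); im=z["im"]; g=cv2.cvtColor(im,cv2.COLOR_RGB2GRAY); s=np.s_[205:245,122:162]
b=((g[s]>175)&(np.ptp(im[s].astype(int),axis=2)<40)).astype(np.uint8); cs,_=cv2.findContours(b,0,1); c=max(cs,key=cv2.contourArea).reshape(-1,2)+[122,205]
c=c[c[:,1]<231]
for h in(.051,.059):
  X=ray("top",c,h)[:,:2]*1000; s=least_squares(lambda q:np.hypot(X[:,0]-q[0],X[:,1]-q[1])-23,[576,235],loss="soft_l1"); print(h,s.x,abs(s.fun).mean())
P=cloud("top",z["d"])[205:232,122:162].reshape(-1,3)*1000; m=(z["d"][205:232,122:162].ravel()>0)&(P[:,2]>40)&(P[:,2]<75)
q=P[m]; print("depth top z",m.sum(),np.percentile(q[:,2],[5,25,50,75,95]).round(1)); q=q[abs(q[:,2]-np.median(q[:,2]))<5]
print("plane",np.linalg.lstsq(np.c_[q[:,:2]-q[:,:2].mean(0),np.ones(len(q))],q[:,2],rcond=None)[0])
```

```text
0.051 [573.73652796 236.20544164] 3.985646745169825
0.059 [573.67675099 233.94799224] 4.057051976149626
depth top z 155 [44.4 50.  51.6 53.  54.9]
plane [5.57009068e-03 6.43460134e-03 5.19076203e+01]
```

The small ring sits flat in its pocket: its top is level at 51.6 mm against 51 expected, and it is centred within about 3 mm. On to the block.

Request:
arm_command(steps=[{"translation":[207,38,0],"rotation":[0,0,0],"claw":87},{"translation":[207,38,0],"rotation":[0,0,0],"claw":87},{"translation":[207,38,0],"rotation":[0,0,0],"claw":87},{"translation":[207,38,0],"rotation":[0,0,0],"claw":87},{"translation":[207,38,30],"rotation":[0,0,0],"claw":87}])

```text
clock: 8.3
tool_pos: [0.5634, -0.2306, 0.114]
orientation: [-179.6, -0.2, -81.3]
force: [1.1, -0.4, -0.0]
opening: 0.0866
gripper_force: 0.0
```

Request:
arm_command(steps=[{"translation":[0,0,30],"rotation":[0,0,0],"claw":87},{"translation":[0,0,50],"rotation":[0,0,0],"claw":87},{"translation":[0,0,50],"rotation":[0,0,0],"claw":87},{"translation":[0,0,50],"rotation":[0,0,0],"claw":87}])

```text
clock: 8.7
tool_pos: [0.5612, -0.226, 0.0607]
orientation: [180.0, -0.0, -81.2]
force: [0.8, -0.1, 0.5]
opening: 0.0873
gripper_force: 0.0
```

```bash
python3 go.py 561 -228 18 -81.3
```

```text
t 8.7 pos [ 561.2 -226.    60.7] rpy [180.   -0.  -81.2] q [ -3.  23. -20.   0. -47.  12.] F [ 0.8 -0.1  0.5] open 87.3 grip 0.0
translation [ 2.   0.5 42.7] rotation [ 0.   -0.    0.03]
```

Request:
arm_command(steps=[{"translation":[2,0,20],"rotation":[0,0,0],"claw":87},{"translation":[2,0,35],"rotation":[0,0,0],"claw":87},{"translation":[2,0,42.5],"rotation":[0,0,0],"claw":87},{"translation":[2,0,42.5],"rotation":[0,0,0],"claw":87},{"translation":[2,0,42.5],"rotation":[0,0,0],"claw":60}])

```text
clock: 9.2
tool_pos: [0.5619, -0.228, 0.0187]
orientation: [-179.9, -0.0, -81.2]
force: [-0.5, 0.3, -0.2]
opening: 0.0832
gripper_force: 0.0
```

Request:
arm_command(steps=[{"translation":[0,0,0],"rotation":[0,0,0],"claw":48},{"translation":[0,0,0],"rotation":[0,0,0],"claw":48},{"translation":[0,0,0],"rotation":[0,0,0],"claw":48},{"translation":[0,0,0],"rotation":[0,0,0],"claw":48},{"translation":[0,0,0],"rotation":[0,0,0],"claw":48}])

```text
clock: 9.7
tool_pos: [0.5613, -0.2281, 0.018]
orientation: [-180.0, -0.0, -81.2]
force: [-0.8, 0.4, 3.8]
opening: 0.0576
gripper_force: 30.0
```

Request:
arm_command(steps=[{"translation":[0,0,-8],"rotation":[0,0,0],"claw":48},{"translation":[0,0,-25],"rotation":[0,0,0],"claw":48},{"translation":[0,0,-55],"rotation":[0,0,0],"claw":48},{"translation":[0,0,-90],"rotation":[0,0,0],"claw":48},{"translation":[0,0,-122],"rotation":[0,0,0],"claw":48}])

```text
clock: 10.2
tool_pos: [0.5605, -0.228, 0.1409]
orientation: [180.0, 0.0, -81.2]
force: [1.0, -1.1, -2.3]
opening: 0.0576
gripper_force: 30.0
```

```bash
python3 go.py 500 107 140 -75.5
```

```text
t 10.2 pos [ 560.5 -228.   140.9] rpy [180.    0.  -81.2] q [ -4.  18. -15.  -0. -57.  12.] F [ 1.  -1.1 -2.3] open 57.6 grip 30.0
translation [-340.3    8.7    1. ] rotation [ 0.01  0.   -1.14]
```

Request:
arm_command(steps=[{"translation":[-30,1,0],"rotation":[0,0,-0.1],"claw":48},{"translation":[-70,2,0],"rotation":[0,0,-0.2],"claw":48},{"translation":[-115,3,0],"rotation":[0,0,-0.4],"claw":48},{"translation":[-160,4,0],"rotation":[0,0,-0.6],"claw":48},{"translation":[-205,5,0],"rotation":[0,0,-0.7],"claw":48}])

```text
clock: 10.7
tool_pos: [0.5238, -0.0248, 0.1397]
orientation: [180.0, 0.0, -77.7]
force: [0.7, 0.0, -1.7]
opening: 0.0577
gripper_force: 30.0
```

```bash
python3 go.py 500 107 120 -75.5
```

```text
t 10.7 pos [523.8 -24.8 139.7] rpy [180.    0.  -77.7] q [ 19.  11. -25.  -0. -54.  -6.] F [ 0.7  0.  -1.7] open 57.7 grip 30.0
translation [-133.9   -4.8   19.7] rotation [ 0.    0.   -0.44]
```

Request:
arm_command(steps=[{"translation":[-45,-2,5],"rotation":[0,0,-0.2],"claw":48},{"translation":[-90,-4,15],"rotation":[0,0,-0.3],"claw":48},{"translation":[-134,-5,20],"rotation":[0,0,-0.44],"claw":48},{"translation":[-134,-5,45],"rotation":[0,0,-0.44],"claw":48},{"translation":[-134,-5,70],"rotation":[0,0,-0.44],"claw":48}])

```text
clock: 11.2
tool_pos: [0.5011, 0.1077, 0.0696]
orientation: [-179.9, 0.0, -75.3]
force: [-0.3, -0.0, -2.6]
opening: 0.0576
gripper_force: 30.0
```

Request:
arm_command(steps=[{"translation":[0,0,0],"rotation":[0,0,0],"claw":48},{"translation":[0,0,0],"rotation":[0,0,0],"claw":48},{"translation":[0,0,0],"rotation":[0,0,0],"claw":48}])

```text
clock: 11.5
tool_pos: [0.5019, 0.1058, 0.0708]
orientation: [-179.9, 0.0, -75.5]
force: [-0.6, -0.2, -0.4]
opening: 0.0575
gripper_force: 30.0
```

```bash
python3 go.py 500 107 26 -75.5;  python3 - <<'E'
from h import *
p=ctrl.get_obs()["tool_pos"]; a,d=ctrl.snapshot("side"); np.savez("s5",im=a,d=d); K,R,t,c=cam("side")
q=K@(R@p+t); u,v=(q[:2]/q[2]).round().astype(int)
P=cloud("side",d).reshape(-1,3)*1000; p*=1000
m=(d.ravel()>0)&(P[:,2]>p[2]-10)&(P[:,2]<p[2]+5)&(np.hypot(P[:,0]-p[0],P[:,1]-p[1])<45); r=P[m]-p
a0=np.radians(-75.5); x=r[:,0]*np.cos(a0)+r[:,1]*np.sin(a0); y=r[:,0]*np.sin(a0)-r[:,1]*np.cos(a0)
k=abs(y)<20; print("front face tool-x (expect 29):",k.sum(),np.percentile(x[k],[20,50,80]),"slope",np.polyfit(y[k],x[k],1))
save("n5",cv2.resize(a[v-50:v+45,u-60:u+60],None,fx=6,fy=6,interpolation=cv2.INTER_CUBIC))
E
```

```text
t 11.5 pos [501.9 105.8  70.8] rpy [-179.9    0.   -75.5] q [ 34.  15. -31.   0. -44. -19.] F [-0.6 -0.2 -0.4] open 57.5 grip 30.0
translation [-1.6  1.7 44.8] rotation [-0.02  0.   -0.  ]
front face tool-x (expect 29): 91 [-12.71299457  29.36433467  31.5426284 ] slope [ 0.52320251 15.62061138]
```

View pics/n5.png

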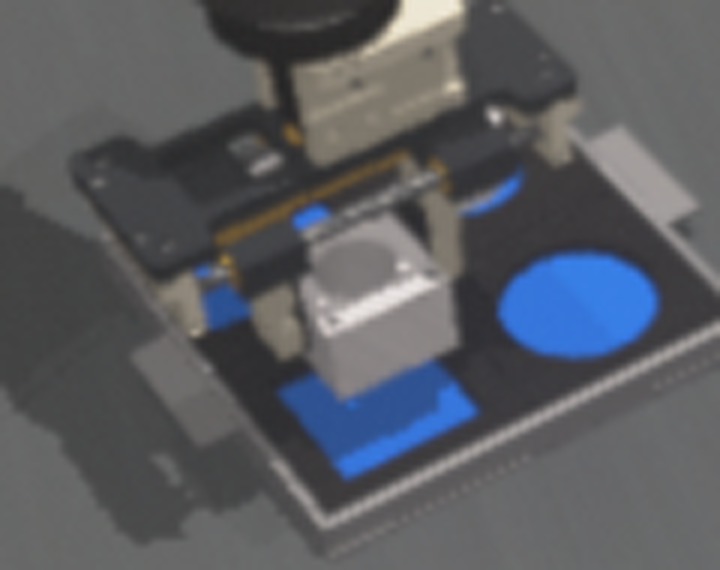

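The block hangs upright above the square pocket, with its underside at crop (385,370) and the pocket at (380,415), aligned with the pocket sides. Lowering it.

Request:
arm_command(steps=[{"translation":[-1,1,15],"rotation":[0,0,0],"claw":48},{"translation":[-1,1,30],"rotation":[0,0,0],"claw":48},{"translation":[-1,1,38],"rotation":[0,0,0],"claw":48},{"translation":[-1,1,42],"rotation":[0,0,0],"claw":48},{"translation":[-1,1,42],"rotation":[0,0,0],"claw":48}])

```text
clock: 12.05
tool_pos: [0.5, 0.1064, 0.0276]
orientation: [180.0, -0.0, -75.5]
force: [0.8, -0.2, -2.7]
opening: 0.0578
gripper_force: 30.0
```

Request:
arm_command(steps=[{"translation":[0,0,0.5],"rotation":[0,0,0],"claw":48},{"translation":[0,0,1],"rotation":[0,0,0],"claw":48},{"translation":[0,0,1.5],"rotation":[0,0,0],"claw":48},{"translation":[0,0,1.5],"rotation":[0,0,0],"claw":48}])

```text
clock: 12.45
tool_pos: [0.4999, 0.1066, 0.0262]
orientation: [-180.0, 0.0, -75.5]
force: [0.4, -0.3, -2.4]
opening: 0.0576
gripper_force: 30.0
```

Request:
arm_command(steps=[{"translation":[0,0,0.5],"rotation":[0,0,0],"claw":48},{"translation":[0,0,0.8],"rotation":[0,0,0],"claw":48},{"translation":[0,0,0.8],"rotation":[0,0,0],"claw":48}])

```text
clock: 12.75
tool_pos: [0.5, 0.1066, 0.0259]
orientation: [-180.0, 0.0, -75.5]
force: [-4.0, 0.1, 5.8]
opening: 0.0578
gripper_force: 30.0
```

Request:
arm_command(steps=[{"translation":[0,0,0],"rotation":[0,0,0],"claw":65},{"translation":[0,0,0],"rotation":[0,0,0],"claw":78},{"translation":[0,0,0],"rotation":[0,0,0],"claw":78},{"translation":[0,0,0],"rotation":[0,0,0],"claw":78},{"translation":[0,0,0],"rotation":[0,0,0],"claw":78}])

```text
clock: 13.25
tool_pos: [0.4999, 0.1064, 0.0251]
orientation: [180.0, -0.0, -75.5]
force: [1.0, -0.4, 0.0]
opening: 0.078
gripper_force: 0.0
```

Request:
arm_command(steps=[{"translation":[0,0,-10],"rotation":[0,0,0],"claw":78},{"translation":[0,0,-30],"rotation":[0,0,0],"claw":78},{"translation":[0,0,-70],"rotation":[0,0,0],"claw":87},{"translation":[0,0,-115],"rotation":[0,0,0],"claw":87},{"translation":[0,0,-115],"rotation":[0,0,0],"claw":87}])

```text
clock: 13.75
tool_pos: [0.5034, 0.108, 0.147]
orientation: [-179.4, 0.1, -75.4]
force: [0.3, 0.7, -0.0]
opening: 0.087
gripper_force: 0.0
```

```bash
python3 go.py 453 -99.5 140 -43.2
```

```text
t 13.75 pos [503.4 108.  147. ] rpy [-1.794e+02  1.000e-01 -7.540e+01] q [ 34.   9. -26.   0. -54. -20.] F [ 0.3  0.7 -0. ] open 87.0 grip 0.0
translation [188.2 101.    5.6] rotation [-0.12 -0.01 -6.45]
```

Request:
arm_command(steps=[{"translation":[187,97,0],"rotation":[0,0,-6.45],"claw":87},{"translation":[187,97,0],"rotation":[0,0,-6.45],"claw":87},{"translation":[187,97,0],"rotation":[0,0,-6.45],"claw":87},{"translation":[187,97,0],"rotation":[0,0,-6.45],"claw":87},{"translation":[187,97,0],"rotation":[0,0,-6.45],"claw":87}])

```text
clock: 14.25
tool_pos: [0.4516, -0.1011, 0.141]
orientation: [-180.0, -0.0, -43.0]
force: [0.7, -0.2, 0.7]
opening: 0.0873
gripper_force: 0.0
```

```bash
python3 go.py 453 -99.5 75 -43.2
python3 - <<'E'
from m import *
im,d=ctrl.snapshot("top"); np.savez("top2",im=im,d=d); P=cloud("top",d)*1000
m=(d>0)&(P[...,2]>44)&(P[...,2]<60)&(P[...,1]>60)&(P[...,1]<270)&(P[...,0]>430)&(P[...,0]<640)
n,l,s,c=cv2.connectedComponentsWithStats(m.astype(np.uint8))
for i in range(1,n):
    if s[i,4]>40: q=P[l==i]; print(s[i,4],cv2.minAreaRect(q[:,:2].astype(np.float32)),"z",np.median(q[:,2]))
E
```

```text
t 14.25 pos [ 451.6 -101.1  141. ] rpy [-180.   -0.  -43.] q [ 12.   5. -32.   0. -53.  35.] F [ 0.7 -0.2  0.7] open 87.3 grip 0.0
translation [-0.1 -2.1 66. ] rotation [-0.   -0.    0.03]
177 ((575.30615234375, 236.71775817871094), (43.95588684082031, 44.56932067871094), 25.677963256835938) z 51.88192458527788
381 ((500.01568603515625, 109.07220458984375), (57.73978042602539, 58.526763916015625), 14.387986183166504) z 51.84015747728454
```

Block and small ring are both seated flat (tops about 51.8 mm), with the block at 14.4° yaw. Now the clevis.

Request:
arm_command(steps=[{"translation":[0,-1.5,30],"rotation":[0,0,0],"claw":87},{"translation":[0,-1.5,65],"rotation":[0,0,0],"claw":87},{"translation":[0,-1.5,70],"rotation":[0,0,0],"claw":87},{"translation":[0,-1.5,70],"rotation":[0,0,0],"claw":87},{"translation":[0,-1.5,70],"rotation":[0,0,0],"claw":87}])

```text
clock: 14.8
tool_pos: [0.4549, -0.0975, 0.0716]
orientation: [-179.9, -0.1, -43.2]
force: [0.3, 0.2, 0.5]
opening: 0.0871
gripper_force: 0.0
```

```bash
python3 go.py 453 -99.5 21 -43.2
```

```text
t 14.8 pos [454.9 -97.5  71.6] rpy [-1.799e+02 -1.000e-01 -4.320e+01] q [ 12.  10. -37.   0. -43.  34.] F [0.3 0.2 0.5] open 87.1 grip 0.0
translation [-0.1  2.8 50.6] rotation [-0.01 -0.01 -0.  ]
```

Request:
arm_command(steps=[{"translation":[0,2,20],"rotation":[0,0,0],"claw":87},{"translation":[0,2,40],"rotation":[0,0,0],"claw":87},{"translation":[0,2,50],"rotation":[0,0,0],"claw":87},{"translation":[0,2,50],"rotation":[0,0,0],"claw":87},{"translation":[0,2,50],"rotation":[0,0,0],"claw":60}])

```text
clock: 15.3
tool_pos: [0.4532, -0.099, 0.0211]
orientation: [-180.0, -0.0, -43.2]
force: [0.1, -0.2, 0.5]
opening: 0.0833
gripper_force: 0.0
```

Request:
arm_command(steps=[{"translation":[0,0,0],"rotation":[0,0,0],"claw":45},{"translation":[0,0,0],"rotation":[0,0,0],"claw":30},{"translation":[0,0,0],"rotation":[0,0,0],"claw":30},{"translation":[0,0,0],"rotation":[0,0,0],"claw":30},{"translation":[0,0,0],"rotation":[0,0,0],"claw":30}])

```text
clock: 15.8
tool_pos: [0.4525, -0.0992, 0.0203]
orientation: [-180.0, -0.0, -43.3]
force: [0.8, 0.4, -0.1]
opening: 0.0444
gripper_force: 0.0
```

Request:
arm_command(steps=[{"translation":[0,0,0],"rotation":[0,0,0],"claw":30},{"translation":[0,0,0],"rotation":[0,0,0],"claw":30},{"translation":[0,0,0],"rotation":[0,0,0],"claw":30}])

```text
clock: 16.1
tool_pos: [0.4525, -0.0992, 0.0203]
orientation: [180.0, -0.0, -43.3]
force: [-0.6, 0.5, 2.7]
opening: 0.0377
gripper_force: 30.0
```

Gripped at 37.7 mm (38 expected). Lifting.

Request:
arm_command(steps=[{"translation":[0,0,-8],"rotation":[0,0,0],"claw":30},{"translation":[0,0,-25],"rotation":[0,0,0],"claw":30},{"translation":[0,0,-55],"rotation":[0,0,0],"claw":30},{"translation":[0,0,-90],"rotation":[0,0,0],"claw":30},{"translation":[0,0,-120],"rotation":[0,0,0],"claw":30}])

```text
clock: 16.6
tool_pos: [0.4522, -0.0993, 0.1422]
orientation: [-180.0, -0.0, -43.3]
force: [0.9, 0.2, -1.8]
opening: 0.0379
gripper_force: 30.0
```

```bash
python3 go.py 474 208 140 14.5
```

```text
t 16.6 pos [452.2 -99.3 142.2] rpy [-180.    -0.   -43.3] q [ 12.   5. -32.   0. -53.  35.] F [ 0.9  0.2 -1.8] open 37.9 grip 30.0
translation [-194.7 -238.7    2.2] rotation [ -0.    -0.   -11.55]
```

Request:
arm_command(steps=[{"translation":[-22,-27,0],"rotation":[0,0,-1.2],"claw":30},{"translation":[-48,-58,0],"rotation":[0,0,-2.7],"claw":30},{"translation":[-75,-92,0],"rotation":[0,0,-4.2],"claw":30},{"translation":[-102,-125,0],"rotation":[0,0,-5.7],"claw":30},{"translation":[-129,-158,0],"rotation":[0,0,-7.2],"claw":30}])

```text
clock: 17.1
tool_pos: [0.4664, 0.1058, 0.1408]
orientation: [-180.0, -0.0, -7.0]
force: [0.5, 0.8, -1.3]
opening: 0.038
gripper_force: 30.0
```

```bash
python3 go.py 474 208 140 14.5
```

```text
t 17.1 pos [466.4 105.8 140.8] rpy [-180.   -0.   -7.] q [ 36.   6. -30.  -0. -53.  47.] F [ 0.5  0.8 -1.3] open 38.0 grip 30.0
translation [  -4.8 -102.4    0.8] rotation [-0.   -0.   -4.29]
```

Request:
arm_command(steps=[{"translation":[-1,-32,0],"rotation":[0,0,-1.4],"claw":30},{"translation":[-3,-66,0],"rotation":[0,0,-2.9],"claw":30},{"translation":[-5,-102,0],"rotation":[0,0,-4.29],"claw":30},{"translation":[-5,-102,25],"rotation":[0,0,-4.29],"claw":30},{"translation":[-5,-102,60],"rotation":[0,0,-4.29],"claw":30}])

```text
clock: 17.6
tool_pos: [0.4757, 0.2084, 0.0814]
orientation: [-179.9, -0.2, 14.3]
force: [0.4, -0.1, -2.1]
opening: 0.0378
gripper_force: 30.0
```

Request:
arm_command(steps=[{"translation":[0,0,0],"rotation":[0,0,0],"claw":30},{"translation":[0,0,0],"rotation":[0,0,0],"claw":30},{"translation":[0,0,0],"rotation":[0,0,0],"claw":30},{"translation":[0,0,0],"rotation":[0,0,0],"claw":30}])

```text
clock: 18.0
tool_pos: [0.4756, 0.2066, 0.0819]
orientation: [-179.9, -0.1, 14.2]
force: [0.7, 0.4, -0.9]
opening: 0.0379
gripper_force: 30.0
```

```bash
python3 go.py 474 208 29 14.5;  python3 - <<'E'
from h import *
p=ctrl.get_obs()["tool_pos"]; a,d=ctrl.snapshot("side"); np.savez("s6",im=a,d=d); K,R,t,c=cam("side")
q=K@(R@p+t); u,v=(q[:2]/q[2]).round().astype(int); print(u,v)
save("n6",cv2.resize(a[v-50:v+45,u-60:u+60],None,fx=6,fy=6,interpolation=cv2.INTER_CUBIC))
E
```

```text
t 18.0 pos [475.6 206.6  81.9] rpy [-1.799e+02 -1.000e-01  1.420e+01] q [ 45.  14. -30.   0. -46.  59.] F [ 0.7  0.4 -0.9] open 37.9 grip 30.0
translation [-1.3 -1.7 52.9] rotation [-0.01 -0.03 -0.06]
164 133
```

View pics/n6.png

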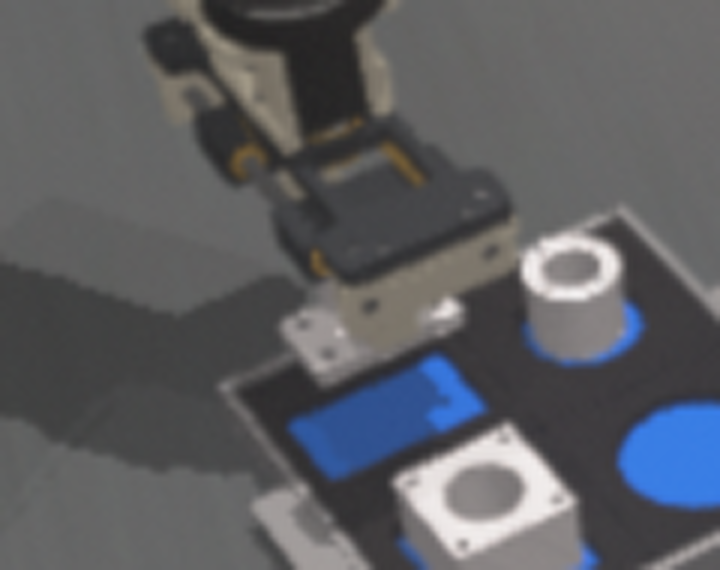

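Clevis is held upright with its foot corners at crop (283,328) and (325,387), above the oblong pocket (385,415). The seated ring and block look upright. I'll check the foot's end position.

Run:
```python
from h import *
c=np.array([[283,328],[325,387]])/6+[104,83]-.4
X=ray("side",c,.0739)[:,:2]*1000; m=X.mean(0); a=np.radians(14.4); print(X,"edge yaw",np.degrees(np.arctan2(*(X[0]-X[1])[::-1]))-90,"centre",m+36*np.array([np.cos(a),np.sin(a)]))
```

```text
[[439.03673595 211.97075113]
 [448.21652803 167.70998105]] edge yaw 11.717162289566673 centre [478.49562579 198.79320203]
```

Request:
arm_command(steps=[{"translation":[-2,-1.5,18],"rotation":[0,0,-0.05],"claw":30},{"translation":[-2,-1.5,35],"rotation":[0,0,-0.05],"claw":30},{"translation":[-2,-1.5,46],"rotation":[0,0,-0.05],"claw":30},{"translation":[-2,-1.5,51],"rotation":[0,0,-0.05],"claw":30},{"translation":[-2,-1.5,51],"rotation":[0,0,-0.05],"claw":30}])

```text
clock: 18.55
tool_pos: [0.4724, 0.2069, 0.0291]
orientation: [180.0, 0.0, 14.4]
force: [-0.5, -0.3, -1.1]
opening: 0.0374
gripper_force: 30.0
```

Request:
arm_command(steps=[{"translation":[0,0,0.5],"rotation":[0,0,0],"claw":30},{"translation":[0,0,1],"rotation":[0,0,0],"claw":30},{"translation":[0,0,1],"rotation":[0,0,0],"claw":30}])

```text
clock: 18.85
tool_pos: [0.4726, 0.2073, 0.0286]
orientation: [-180.0, -0.0, 14.4]
force: [0.3, -0.0, -1.0]
opening: 0.0378
gripper_force: 30.0
```

Request:
arm_command(steps=[{"translation":[1,-0.5,0.3],"rotation":[0,0,0],"claw":30},{"translation":[1,-0.5,0.6],"rotation":[0,0,0],"claw":30},{"translation":[1,-0.5,0.9],"rotation":[0,0,0],"claw":30},{"translation":[1,-0.5,0.9],"rotation":[0,0,0],"claw":30}])

```text
clock: 19.25
tool_pos: [0.4733, 0.2079, 0.0283]
orientation: [-180.0, -0.0, 14.5]
force: [-3.3, -0.3, 9.1]
opening: 0.0377
gripper_force: 30.0
```

Contact. Releasing and lifting.

Request:
arm_command(steps=[{"translation":[0,0,0],"rotation":[0,0,0],"claw":48},{"translation":[0,0,0],"rotation":[0,0,0],"claw":60},{"translation":[0,0,0],"rotation":[0,0,0],"claw":60},{"translation":[0,0,0],"rotation":[0,0,0],"claw":60},{"translation":[0,0,0],"rotation":[0,0,0],"claw":60}])

```text
clock: 19.75
tool_pos: [0.4732, 0.2078, 0.0272]
orientation: [180.0, 0.0, 14.4]
force: [-0.0, 1.7, 0.3]
opening: 0.06
gripper_force: 0.0
```

Request:
arm_command(steps=[{"translation":[0,0,-10],"rotation":[0,0,0],"claw":60},{"translation":[0,0,-30],"rotation":[0,0,0],"claw":60},{"translation":[0,0,-70],"rotation":[0,0,0],"claw":87},{"translation":[0,0,-112],"rotation":[0,0,0],"claw":87},{"translation":[0,0,-112],"rotation":[0,0,0],"claw":87}])

```text
clock: 20.25
tool_pos: [0.4762, 0.2099, 0.1459]
orientation: [-179.8, -0.5, 14.5]
force: [0.3, -0.7, 0.5]
opening: 0.0786
gripper_force: 0.0
```

```bash
python3 go.py 432.5 -220.5 140 -75.5
```

```text
t 20.25 pos [476.2 209.9 145.9] rpy [-179.8   -0.5   14.5] q [ 45.  10. -26.   0. -54.  59.] F [ 0.3 -0.7  0.5] open 78.6 grip 0.0
translation [-150.2  405.7    2.9] rotation [-0.12 -0.05 18.  ]
```

Request:
arm_command(steps=[{"translation":[-146,404,0],"rotation":[0,0,0],"claw":87},{"translation":[-146,404,0],"rotation":[0,0,0],"claw":87},{"translation":[-146,404,0],"rotation":[0,0,0],"claw":87},{"translation":[-146,404,0],"rotation":[0,0,0],"claw":87},{"translation":[-146,404,0],"rotation":[0,0,0],"claw":87}])

```text
clock: 20.75
tool_pos: [0.4492, -0.0428, 0.1403]
orientation: [180.0, -0.1, 14.5]
force: [2.2, -0.4, -0.5]
opening: 0.087
gripper_force: 0.0
```

```bash
python3 go.py 432.5 -220.5 140 14.5
```

```text
t 20.75 pos [449.2 -42.8 140.3] rpy [ 1.80e+02 -1.00e-01  1.45e+01] q [ 20.   4. -34.   0. -53.  85.] F [ 2.2 -0.4 -0.5] open 87.0 grip 0.0
translation [-60.6 167.9   0.2] rotation [ 0.   -0.02 -0.  ]
```

Request:
arm_command(steps=[{"translation":[-60,168,0],"rotation":[0,0,0],"claw":87},{"translation":[-60,168,0],"rotation":[0,0,0],"claw":87},{"translation":[-60,168,0],"rotation":[0,0,0],"claw":87},{"translation":[-60,168,0],"rotation":[0,0,0],"claw":87},{"translation":[-60,168,40],"rotation":[0,0,0],"claw":87}])

```text
clock: 21.25
tool_pos: [0.4369, -0.2225, 0.1036]
orientation: [179.7, -0.5, 14.3]
force: [1.1, 0.2, -0.4]
opening: 0.0869
gripper_force: 0.0
```

Request:
arm_command(steps=[{"translation":[0,0,30],"rotation":[0,0,0],"claw":87},{"translation":[0,0,38],"rotation":[0,0,0],"claw":87},{"translation":[0,0,38],"rotation":[0,0,0],"claw":87},{"translation":[0,0,38],"rotation":[0,0,0],"claw":87}])

```text
clock: 21.65
tool_pos: [0.4344, -0.2187, 0.0626]
orientation: [180.0, -0.1, 14.5]
force: [0.5, 0.1, 0.4]
opening: 0.0873
gripper_force: 0.0
```

```bash
python3 go.py 432.5 -220.5 18 14.5
```

```text
t 21.65 pos [ 434.4 -218.7   62.6] rpy [ 1.80e+02 -1.00e-01  1.45e+01] q [ -3.  13. -35.   0. -42. 108.] F [0.5 0.1 0.4] open 87.3 grip 0.0
translation [-2.4  1.2 44.6] rotation [ 0.01 -0.02  0.  ]
```

Request:
arm_command(steps=[{"translation":[-1.5,1,20],"rotation":[0,0,0],"claw":87},{"translation":[-1.5,1,36],"rotation":[0,0,0],"claw":87},{"translation":[-1.5,1,44],"rotation":[0,0,0],"claw":87},{"translation":[-1.5,1,44],"rotation":[0,0,0],"claw":87},{"translation":[-1.5,1,44],"rotation":[0,0,0],"claw":70}])

```text
clock: 22.15
tool_pos: [0.433, -0.2201, 0.0183]
orientation: [180.0, -0.1, 14.5]
force: [0.3, -0.6, -0.5]
opening: 0.0829
gripper_force: 0.0
```

Request:
arm_command(steps=[{"translation":[0,0,0],"rotation":[0,0,0],"claw":52},{"translation":[0,0,0],"rotation":[0,0,0],"claw":52},{"translation":[0,0,0],"rotation":[0,0,0],"claw":52},{"translation":[0,0,0],"rotation":[0,0,0],"claw":52},{"translation":[0,0,0],"rotation":[0,0,0],"claw":52}])

```text
clock: 22.65
tool_pos: [0.4326, -0.2202, 0.0178]
orientation: [180.0, -0.0, 14.5]
force: [-0.9, 1.6, 6.0]
opening: 0.0601
gripper_force: 30.0
```

Request:
arm_command(steps=[{"translation":[0,0,-8],"rotation":[0,0,0],"claw":52},{"translation":[0,0,-25],"rotation":[0,0,0],"claw":52},{"translation":[0,0,-55],"rotation":[0,0,0],"claw":52},{"translation":[0,0,-90],"rotation":[0,0,0],"claw":52},{"translation":[0,0,-122],"rotation":[0,0,0],"claw":52}])

```text
clock: 23.15
tool_pos: [0.4316, -0.22, 0.1408]
orientation: [-180.0, 0.0, 14.4]
force: [0.9, -0.0, -1.8]
opening: 0.0601
gripper_force: 30.0
```

```bash
python3 go.py 602 133 140 14.5
python3 - <<'E'
from h import *
im,d=ctrl.snapshot("top"); P=cloud("top",d)*1000
m=(d>0)&(P[...,2]>44)&(P[...,2]<70)&(P[...,1]>60)&(P[...,1]<270)&(P[...,0]>420)&(P[...,0]<640)
n,l,s,c=cv2.connectedComponentsWithStats(m.astype(np.uint8))
for i in range(1,n):
    if s[i,4]>10: q=P[l==i]; print(s[i,4],cv2.minAreaRect(q[:,:2].astype(np.float32)),"z",np.median(q[:,2]))
q=P[(d>0)&(P[...,2]>19.0)&(P[...,2]<24)&(abs(P[...,0]-474)<45)&(abs(P[...,1]-210)<40)]; print("foot",len(q),cv2.minAreaRect(q[:,:2].astype(np.float32)),np.median(q[:,2]))
save("n7",cv2.resize(im[180:300,100:230],None,fx=5,fy=5,interpolation=cv2.INTER_CUBIC))
E
```

```text
t 23.15 pos [ 431.6 -220.   140.8] rpy [-180.     0.    14.4] q [ -4.   7. -30.  -0. -53. 108.] F [ 0.9 -0.  -1.8] open 60.1 grip 30.0
translation [ 253.  -299.4    0.8] rotation [-0.    0.01 -0.01]
180 ((576.142578125, 237.0181121826172), (45.422115325927734, 43.37395095825195), 88.60609436035156) z 51.93145838252888
385 ((500.06475830078125, 109.08780670166016), (57.78450393676758, 58.15022659301758), 14.259660720825195) z 52.15849426078848
56 ((478.9786376953125, 197.60818481445312), (28.788373947143555, 8.98284912109375), 14.84664535522461) z 58.61579837783885
57 ((471.52294921875, 225.57159423828125), (29.6898250579834, 10.201375007629395), 22.21385383605957) z 58.13317955891054
foot 513 ((474.11627197265625, 209.45877075195312), (78.86920166015625, 89.41065216064453), 89.65602111816406) 21.249812125027734
```

View pics/n7.png

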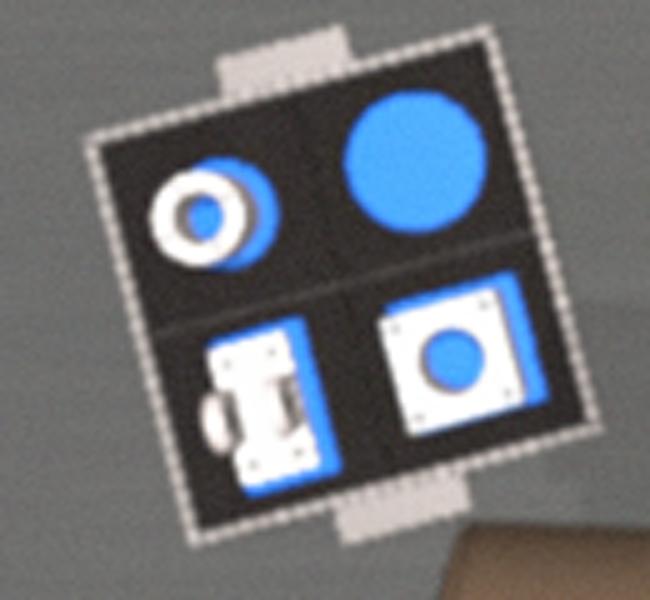

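Small ring, block and clevis are all inside their pockets (crop (205,217), (455,362), (265,405)) and level. Only the large round pocket (415,160) is empty, and the large ring is held at 60 mm opening.

Request:
arm_command(steps=[{"translation":[20,-24,0],"rotation":[0,0,0],"claw":52},{"translation":[47,-55,0],"rotation":[0,0,0],"claw":52},{"translation":[75,-89,0],"rotation":[0,0,0],"claw":52},{"translation":[104,-123,0],"rotation":[0,0,0],"claw":52},{"translation":[133,-157,0],"rotation":[0,0,0],"claw":52}])

```text
clock: 23.7
tool_pos: [0.5218, -0.0333, 0.1394]
orientation: [-180.0, 0.0, 14.4]
force: [1.1, -0.3, -1.5]
opening: 0.0597
gripper_force: 30.0
```

Request:
arm_command(steps=[{"translation":[29,-34,0],"rotation":[0,0,0],"claw":52},{"translation":[58,-69,0],"rotation":[0,0,0],"claw":52},{"translation":[87,-103,0],"rotation":[0,0,0],"claw":52},{"translation":[109,-129,0],"rotation":[0,0,0],"claw":52},{"translation":[121,-143,0],"rotation":[0,0,0],"claw":52}])

```text
clock: 24.2
tool_pos: [0.6038, 0.1363, 0.1388]
orientation: [-180.0, 0.0, 14.5]
force: [-1.4, -0.8, -2.5]
opening: 0.0601
gripper_force: 30.0
```

Request:
arm_command(steps=[{"translation":[0,0,25],"rotation":[0,0,0],"claw":52},{"translation":[0,0,60],"rotation":[0,0,0],"claw":52},{"translation":[0,0,60],"rotation":[0,0,0],"claw":52},{"translation":[0,0,60],"rotation":[0,0,0],"claw":52}])

```text
clock: 24.6
tool_pos: [0.6029, 0.133, 0.0793]
orientation: [179.9, 0.1, 14.4]
force: [0.4, 0.1, -0.8]
opening: 0.0602
gripper_force: 30.0
```

```bash
python3 go.py 601.5 133 26 14.5
python3 - <<'E'
from fit import *
p=ctrl.get_obs()["tool_pos"]*1000; a,d=ctrl.snapshot("side"); np.savez("s8",im=a,d=d); print(p,ringfit("s8.npz",31,p[2]-15,p[2]+25,p[:2]))
K,R,t,c=cam("side"); q=K@(R@p/1000+t); u,v=(q[:2]/q[2]).round().astype(int)
save("n8",cv2.resize(a[v-50:v+45,u-60:u+60],None,fx=6,fy=6,interpolation=cv2.INTER_CUBIC))
E
```

```text
t 24.6 pos [602.9 133.   79.3] rpy [1.799e+02 1.000e-01 1.440e+01] q [ 31.  23. -17.   0. -50.  74.] F [ 0.4  0.1 -0.8] open 60.2 grip 30.0
translation [-1.2 -0.4 53.3] rotation [ 0.01  0.02 -0.01]
[602.88078073 133.0432162   79.30155812] (60, array([603.60291349, 132.12017272]), np.float64(0.937678129510612))
```

View pics/n8.png

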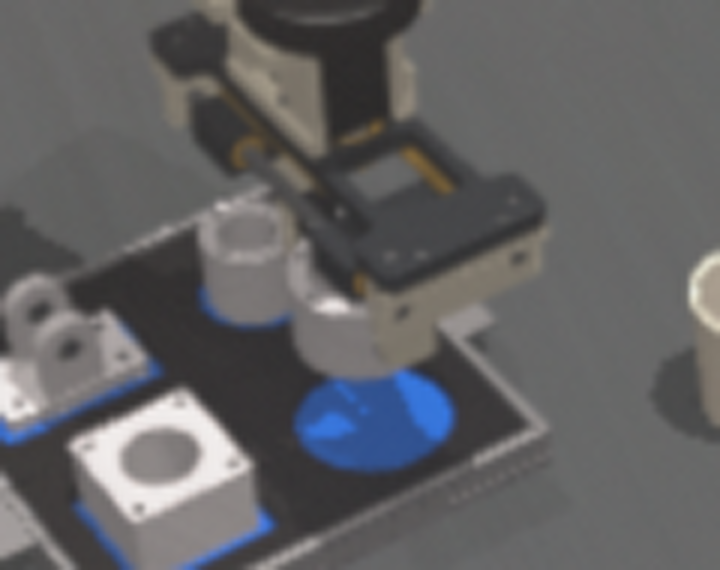

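The large ring is upright, centred in the grip within about 1 mm, and over its pocket (375,415). Lowering it.

Request:
arm_command(steps=[{"translation":[-1,0,18],"rotation":[0,0,0],"claw":52},{"translation":[-1,0,35],"rotation":[0,0,0],"claw":52},{"translation":[-1,0,46],"rotation":[0,0,0],"claw":52},{"translation":[-1,0,51],"rotation":[0,0,0],"claw":52},{"translation":[-1,0,51],"rotation":[0,0,0],"claw":52}])

```text
clock: 25.15
tool_pos: [0.6026, 0.1335, 0.0286]
orientation: [180.0, -0.0, 14.4]
force: [0.0, -0.4, -1.7]
opening: 0.0599
gripper_force: 30.0
```

Request:
arm_command(steps=[{"translation":[0,0,0.5],"rotation":[0,0,0],"claw":52},{"translation":[0,0,1],"rotation":[0,0,0],"claw":52},{"translation":[0,0,1],"rotation":[0,0,0],"claw":52}])

```text
clock: 25.45
tool_pos: [0.6027, 0.1337, 0.0279]
orientation: [-180.0, -0.1, 14.4]
force: [0.3, -0.3, -2.4]
opening: 0.0602
gripper_force: 30.0
```

Request:
arm_command(steps=[{"translation":[-1,0,0.6],"rotation":[0,0,0],"claw":52},{"translation":[-1,0,1.2],"rotation":[0,0,0],"claw":52},{"translation":[-1,0,1.8],"rotation":[0,0,0],"claw":52},{"translation":[-1,0,1.8],"rotation":[0,0,0],"claw":52}])

```text
clock: 25.85
tool_pos: [0.6013, 0.1333, 0.0259]
orientation: [180.0, 0.0, 14.5]
force: [-2.5, 1.4, 3.7]
opening: 0.06
gripper_force: 30.0
```

Request:
arm_command(steps=[{"translation":[0,0,0],"rotation":[0,0,0],"claw":66},{"translation":[0,0,0],"rotation":[0,0,0],"claw":78},{"translation":[0,0,0],"rotation":[0,0,0],"claw":78},{"translation":[0,0,0],"rotation":[0,0,0],"claw":78},{"translation":[0,0,0],"rotation":[0,0,0],"claw":78}])

```text
clock: 26.35
tool_pos: [0.6014, 0.1333, 0.0254]
orientation: [180.0, -0.0, 14.4]
force: [1.0, 0.2, -0.3]
opening: 0.0778
gripper_force: 0.0
```

Request:
arm_command(steps=[{"translation":[0,0,-10],"rotation":[0,0,0],"claw":78},{"translation":[0,0,-30],"rotation":[0,0,0],"claw":78},{"translation":[0,0,-70],"rotation":[0,0,0],"claw":78},{"translation":[0,0,-115],"rotation":[0,0,0],"claw":87},{"translation":[0,0,-115],"rotation":[0,0,0],"claw":87}])

```text
clock: 26.85
tool_pos: [0.6052, 0.1346, 0.1483]
orientation: [-179.9, -0.7, 14.5]
force: [0.3, 0.5, 0.5]
opening: 0.0858
gripper_force: 0.0
```

Request:
arm_command(steps=[{"translation":[-80,190,0],"rotation":[0,0,0],"claw":87},{"translation":[-80,190,0],"rotation":[0,0,0],"claw":87},{"translation":[-80,190,0],"rotation":[0,0,0],"claw":87},{"translation":[-80,190,0],"rotation":[0,0,0],"claw":87},{"translation":[-80,190,0],"rotation":[0,0,0],"claw":87}])

```text
clock: 27.35
tool_pos: [0.57, -0.0748, 0.1412]
orientation: [180.0, -0.0, 14.2]
force: [0.2, 0.2, 0.7]
opening: 0.0871
gripper_force: 0.0
```

Request:
arm_command(steps=[{"translation":[-80,100,0],"rotation":[0,0,0],"claw":87},{"translation":[-80,100,0],"rotation":[0,0,0],"claw":87},{"translation":[-80,100,0],"rotation":[0,0,0],"claw":87},{"translation":[-80,100,0],"rotation":[0,0,0],"claw":87},{"translation":[-80,100,0],"rotation":[0,0,0],"claw":87}])

```text
clock: 27.85
tool_pos: [0.5189, -0.1879, 0.1411]
orientation: [180.0, -0.1, 14.4]
force: [-0.8, 0.8, -0.9]
opening: 0.0871
gripper_force: 0.0
```

Run:
```python
from h import *
im,d=ctrl.snapshot("top"); P=cloud("top",d)*1000; s,_=ctrl.snapshot("side")
m=(d>0)&(P[...,2]>44)&(P[...,2]<70)&(P[...,1]>60)&(P[...,1]<270)&(P[...,0]>420)&(P[...,0]<650)
n,l,st,c=cv2.connectedComponentsWithStats(m.astype(np.uint8))
for i in range(1,n):
    if st[i,4]>10: q=P[l==i]; print(st[i,4],cv2.minAreaRect(q[:,:2].astype(np.float32)),"z",np.median(q[:,2]))
save("n9",np.hstack([cv2.resize(im[90:300,100:350],None,fx=1.6,fy=1.9),cv2.resize(s[100:200,130:260],None,fx=3,fy=3.99,interpolation=cv2.INTER_CUBIC)]))
```

```text
259 ((602.1971435546875, 137.2645263671875), (61.176536560058594, 58.990684509277344), 88.98262023925781) z 51.92010606439294
178 ((575.26953125, 236.74847412109375), (44.34577560424805, 44.17174530029297), 18.66132926940918) z 52.38330221598444
53 ((479.0101318359375, 197.36476135253906), (28.507530212402344, 8.53824234008789), 11.903514862060547) z 58.3059134949099
59 ((471.4267578125, 226.30636596679688), (29.589324951171875, 9.052796363830566), 16.265026092529297) z 57.698879159313194
```

View pics/n9.png

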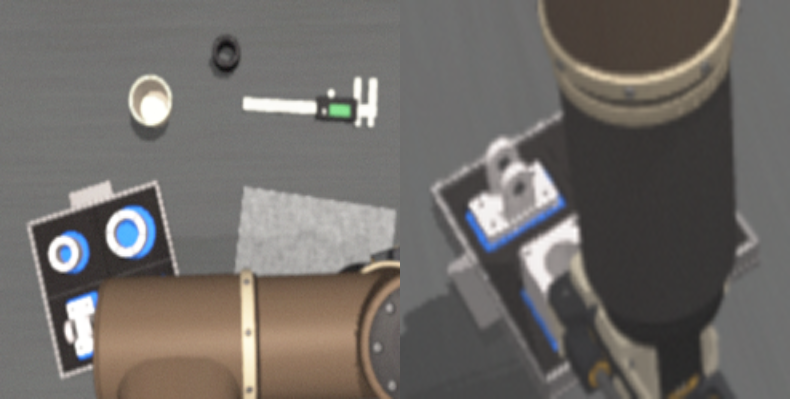

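The final pictures show the large ring seated in its pocket (130,232), and the small ring (68,252), clevis and block in theirs. The cup (150,102), caliper (312,106) and black ring (226,52) have not moved. The gripper is in the air, so I'm handing in.

```bash
python3 -c "
from plant import ctrl
print(ctrl.close_job())"
```

```text
the job is handed in; nothing more can be done
None
```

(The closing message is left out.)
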